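# Rolling pin out of the shallow drawer

### The arm

A 6-joint arm with a two-finger parallel gripper is mounted at the origin on a cart in front of the work surface, level with it; the furniture and walls round the work are solid. World frame = base frame: x ahead of the robot, y to its left, z up, the work surface at z = 0. Lengths are in m, angles in rad, forces in N, time in s.
With the tool pointing down it reaches from about 0.3 to 0.875 m from the base axis. Payload 6.4 kg.
Tool frame: the origin (TCP) lies between the finger pads; the fingertips stand 19 mm ahead of it and the grasp point (between the pads) is the TCP (ctrl.tips_ahead is the z of the fingertips in the tool frame, in m); z points along the fingers, y is the line along which they close (so a half turn about z gives the same grasp; the last joint's range is limited). The gripper opens to 85 mm and grips with 20 to 120 N. Pads are 22 mm wide; open, the fingers measure 114 mm over their backs; the gripper's body (76 mm by 85 mm) begins 54 mm behind the grasp point. The pads swing forward as they close: fully open they stand 13 mm farther back than shut.
Start: joints at [-1.357, 0.181, 1.607, -0, 1.354, -0.206], TCP at [0.234, -0.525, 0.25] pointing down, gripper open.
Joint ranges: [-2.99, 2.99], [-0.89, 2.07], [0.3, 2.58], [-1.14, 4.28], [0, 2.63], [-3.12, 3.12]. Speed limits (rad/s): [2.57, 2.57, 3.01, 3.14, 3.14, 3.14].

### API

Orientations are given as a unit quaternion [w, x, y, z].
In Python, from bench import readout, vision, ctrl gives the robot as it stands.
- The arm moves only by the tool play_rows, never from a script. Its arguments are lists of equal length, an entry for each row: "xyz": the shift along the tool's x, y, z in mm, a list of three; "rot": the turn, a rotation vector about the tool's x, y, z in rad, a list of three; "grip": the opening, from 0 (shut) to 1 (fully open). In form: {"xyz": [[x, y, z], ...], "rot": [[rx, ry, rz], ...], "grip": [grip, ...]}. A call has exactly 10 rows; each row is the pose to reach, as a shift and turn from the pose commanded when the call began, along the tool's axes at that moment; what a row does not reach only later rows make up. A row lasts 1/8 s, in which the tool goes at most 62.5 mm and 10.7 degrees, less where a joint would pass 70% of its speed; a pose out of reach is approached as far as the arm can. A call with a gripper value outside its range is refused whole. The fingers move at their own pace and stop on an object; the grip force is fixed at half the most. Time passes only in rows, so rows that repeat a pose let the fingers close, or fill a call up. It gives the time, the measured TCP pose, the force, the opening and the grip force at its end, in the units of the state.
- readout.get_obs(): the state, without advancing time (a new reading comes with each control period).
- vision.camera(name): name is "scene" or "top"; returns a dict with "color" (384x512x3 uint8, red, green, blue), "depth" (384x512 float32, m along the optical axis (not along the pixel's ray), 0 where there is no reading), "camera_matrix" (3x3 intrinsics, pixels), "extrinsics" (4x4, takes a point from camera to world coordinates). Camera axes: x right, y down, z forward; pixel columns grow to the right and rows downward; lengths in m; the calibration is good to about 2 mm. A picture is of the moment at which its call begins.
- ctrl.hand_in(): hands the job in; it is judged then, once.
The state is a dict: "time_s": time; "q": joint angles; "dq": joint speeds; "joint_efforts": joint torques, N m; "eef_pos": TCP position; "eef_rot": TCP orientation; "wrist_force": force on the tool from outside, world axes, zero at the start; "torque": the same for the moment, N m; "opening": opening from 0.0 (shut) to 1.0 (fully open); "grasp_force": force on a finger pad.
Only numpy, scipy, OpenCV 4.12 (cv2) and the standard library are available. Lean on these libraries where they do the work, as an engineer would, in place of code of your own. Each camera call takes 0.05 s, during which the arm holds its last target. There are 200 camera calls.

### The job

Fetch the rolling pin from the low drawer unit on the worktop: pull the drawer out to its stop, take hold of the pin and, since it is longer than the opening, tilt its near end up and draw it out from under the unit's top without forcing it. Finish still holding the pin in the gripper, roughly level and about a hand's breadth above the middle of the chopping board, with nothing else touching it. Leave the drawer open, and the cups on the unit, the board and the other things on the worktop standing where they are.

Things in the scene. Friction and masses are not known exactly. Their poses are not given: they have to be found in the camera images.
- unit: Low brown wooden drawer unit, fixed, 286 deep x 190 wide x 101 mm high. Origin: centre of its underside, on the worktop; +x points from its front to its back, z up; the drawer slides out along -x. The 10 mm top board's lower front edge lies 143 mm in front of the origin, 91 mm above the worktop. On the rear part of the top, inside a steel rail 18 mm high, stand two loose cups, 50 mm high.
- drawer (a joint): How far the drawer is out, m: 0 shut, 0.155 at its stop; 1.5 N of friction, stays where left. Inside 154 mm wide, 267 mm long (shut: from 144 mm in front of the unit's origin to 123 mm behind), floor 19 mm above the worktop, walls 48 mm high. Front panel 12 mm thick, top edge 78 mm above the worktop. Fully out, 156 mm lie open between front panel and the unit's top.
- handle (a point): Centre of the drawer's level steel bow handle: round bar 10 mm thick, straight for 86 mm along the unit's y, its axis 60 mm above the worktop and 37 mm in front of the front panel (32 mm clear behind the bar). Moves with the drawer. Same axes as the unit.
- pin_center (a point): Centre of the wooden rolling pin, 240 mm long along its x axis: barrel 40 mm thick, 150 mm long; at each end a handle 45 mm long, 21 mm thick. About 280 g. Lies loose in the drawer on its barrel, roughly along the drawer (+x to the back), near end 6 to 25 mm behind the front panel, and comes forward with the drawer. It may roll, which turns its y and z axes.
- board_center (a point): Centre of the upper face of the brown chopping board, 200 mm (its x) x 300 mm (its y) x 22 mm, lying flat on the worktop.
- cup: White espresso cup, 60 x 83 x 49 mm, standing on the unit's top. Origin: centre of its underside.
- cup_b: White espresso cup with a pale pattern, 62 x 88 x 50 mm, standing on the unit's top. Origin: centre of its underside.
- timer: Round kitchen timer, 60 mm across, 50 mm high, bystander. Origin: centre of its underside.
- lemon: Lemon, 83 x 58 x 58 mm, bystander. Origin: centre of its underside.
- small_tin: Food tin, 57 mm across, 72 mm high, bystander. Origin: centre of its underside.
- tumbler: Clear drinking glass, 81 mm across, 93 mm high, bystander. Origin: centre of its underside.
- honey_jar: Jar with a lid, 59 x 63 x 100 mm, bystander. Origin: centre of its underside.
- garlic: Garlic bulb, 48 x 50 x 51 mm, bystander. Origin: centre of its underside.

How it is judged:
By the outcome, as a careful person would: the job done as asked, in the order asked, and still so for the second after the job is handed in, while the arm keeps its last pose, push and grip.
It also fails if it takes over 58 s, if anything falls off the work surface, if the arm or the gripper's body presses on something with over 40 N, if the wrist force passes 120 N, or if a joint passes its speed limit or range.

## Working session

There is one attempt and no reset: what is moved stays moved. The work goes in short steps, Python scripts to look and compute and a tool call to move; the robot and the scene stay as the last step left them, time stands still between calls to the robot, and variables do not carry over. Pictures are saved under pics/ and viewed, at most 10 in all, crops included, and the job is handed in when it is done.

Besides the shell and the picture viewer there is one more tool, called after ">>>" as name(argument=value, ...), one argument or row to a line, values as JSON. play_rows: Moves the arm, as the interface text tells. Its arguments: {"type":"object","properties":{"xyz":{"type":"array","items":{"type":"array","items":{"type":"number"}}},"rot":{"type":"array","items":{"type":"array","items":{"type":"number"}}},"grip":{"type":"array","items":{"type":"number"}}},"required":["xyz","rot","grip"]}

```bash
mkdir -p pics
cat > h.py <<'E'
import numpy as np, cv2
from bench import readout, vision, ctrl
from scipy.spatial.transform import Rotation as R
def cloud(c):
    d=c["depth"];K=c["camera_matrix"];v,u=np.indices(d.shape)
    p=np.stack([(u-K[0,2])/K[0,0]*d,(v-K[1,2])/K[1,1]*d,d],-1)
    E=c["extrinsics"];w=p@E[:3,:3].T+E[:3,3];w[d<=0]=np.nan;return w
def pose():
    o=readout.get_obs();q=np.array(o["eef_rot"]);return np.array(o["eef_pos"]),R.from_quat(np.r_[q[1:],q[0]]),o
def save(n,im): cv2.imwrite("pics/"+n,im[...,::-1])
E
python3 - <<'E'
from h import *
for n in("top","scene"):
    c=vision.camera(n);np.savez(n+"0.npz",**c);save(n+"0.png",c["color"]);print(n,c["camera_matrix"].round(1).tolist(),c["extrinsics"].round(3).tolist())
p,r,o=pose();print(p,r.as_matrix().round(3),o)
E
```

```text
top [[452.4, 0.0, 253.5], [0.0, 452.4, 201.9], [0.0, 0.0, 1.0]] [[-0.007, -0.991, 0.133, 0.434], [-1.0, 0.009, 0.016, -0.026], [-0.017, -0.133, -0.991, 1.306], [0.0, 0.0, 0.0, 1.0]]
scene [[454.3, 0.0, 250.2], [0.0, 454.3, 193.1], [0.0, 0.0, 1.0]] [[-0.618, -0.584, 0.527, -0.05], [-0.786, 0.445, -0.429, 0.536], [0.016, -0.679, -0.734, 0.977], [0.0, 0.0, 0.0, 1.0]]
[ 0.23429094 -0.52461758  0.24951136] [[ 0.913  0.408 -0.   ]
 [ 0.408 -0.913  0.001]
 [ 0.    -0.001 -1.   ]] {'time_s': 0.1, 'q': array([-1.35726741e+00,  1.81431259e-01,  1.60787244e+00, -5.83054813e-06,
        1.35378360e+00, -2.06296949e-01]), 'dq': array([ 9.98739879e-04, -1.52822730e-03, -4.33341684e-03, -1.77472860e-03,
        6.21683996e-05, -2.49882368e-03]), 'joint_efforts': array([-8.45852105e-05, -4.45876908e+01, -3.52239883e+01, -3.95478792e-04,
        4.12226625e-03,  1.30140063e-05]), 'eef_pos': array([ 0.23429094, -0.52461758,  0.24951136]), 'eef_rot': array([-7.47307006e-04,  9.78048656e-01,  2.08375304e-01, -5.54870819e-06]), 'wrist_force': array([-0.09085884,  0.69654348, -0.31633015]), 'torque': array([ 0.00726156, -0.0533797 ,  0.00211464]), 'grasp_force': 0.0, 'opening': 0.9971016712848564}
```

View pics/top0.png

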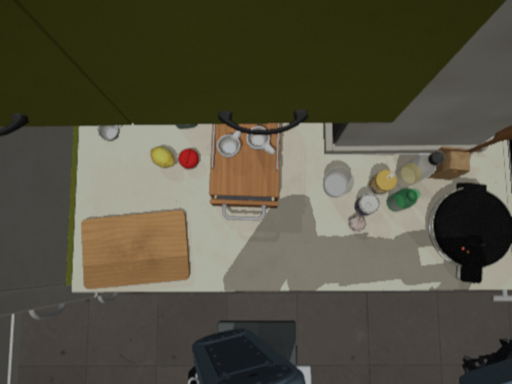

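View pics/scene0.png

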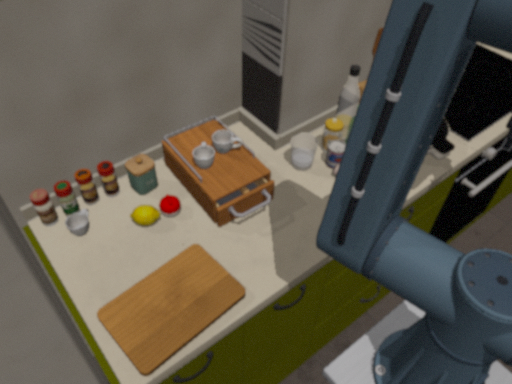

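The top view shows the unit at about (245,165), its front edge near row 203, the handle at (245,213), and the board centred near (135,248). A wall cabinet overhangs above row 122. The scene view shows the same, with the arm at right.

Run:
```python
from h import *
for n in("top","scene"):
    c=dict(np.load(n+"0.npz"));w=cloud(c);hsv=cv2.cvtColor(c["color"],cv2.COLOR_RGB2HSV)
    brown=(hsv[...,0]>5)&(hsv[...,0]<22)&(hsv[...,1]>90)
    z=w[...,2]
    for nm,lo,hi in(("board",.01,.035),("unittop",.088,.112)):
        m=(brown&(z>lo)&(z<hi)).astype(np.uint8)
        k,l,s,_=cv2.connectedComponentsWithStats(m);i=1+np.argmax(s[1:,4]);P=w[l==i]
        r=cv2.minAreaRect((P[:,:2]*1000).astype(np.float32));print(n,nm,s[i].tolist(),np.median(P[:,2]).round(4),[np.round(a,1) for a in r],cv2.boxPoints(r).round().tolist())
    # handle: grey points between z .05 and .07 in front
    m=(z>.05)&(z<.075)&(hsv[...,1]<60)&(w[...,0]<.6)&(w[...,0]>.3)&(abs(w[...,1])<.25)
    k,l,s,_=cv2.connectedComponentsWithStats(m.astype(np.uint8))
    for i in range(1,k):
        if s[i,4]>25:
            P=w[l==i];print(n,"h",s[i].tolist(),P.mean(0).round(3),P.min(0).round(3),P.max(0).round(3))
    if n=="top":
        print("cab",w[60,200],w[115,200],w[60,420],w[120,160],w[115,350], "arm?",w[350,240])
        for uv in[(229,146),(258,138),(245,165),(245,200),(162,156),(188,158)]:print(uv,w[uv[1],uv[0]].round(3))
```

```text
top board [82, 210, 108, 79, 7252] 0.0209 [array([476.9, 335. ]), array([198. , 300.2]), np.float64(5.1)] [[365.0, 476.0], [392.0, 177.0], [589.0, 194.0], [562.0, 493.0]]
top unittop [210, 124, 71, 73, 3323] 0.1012 [array([713.6,  16.7]), array([188. , 197.3]), np.float64(87.5)] [[611.0, -73.0], [808.0, -81.0], [816.0, 106.0], [619.0, 115.0]]
top h [222, 204, 44, 16, 223] [0.568 0.024 0.064] [ 0.554 -0.037  0.056] [0.596 0.083 0.071]
cab [0.62492191 0.03089542 0.90100045] [0.62469578 0.0523949  0.74156463] [ 0.62464368 -0.17813995  0.89501103] [0.62492275 0.10874033 0.72225385] [ 0.62523174 -0.14313296  0.73271111] arm? [0.29324745 0.01076136 0.54200727]
(229, 146) [0.75  0.06  0.108]
(258, 138) [ 0.771 -0.019  0.108]
(245, 165) [0.698 0.017 0.101]
(245, 200) [0.605 0.018 0.078]
(162, 156) [0.735 0.253 0.06 ]
(188, 158) [0.733 0.182 0.043]
scene board [97, 244, 148, 132, 9977] 0.0201 [array([475.5, 335. ]), array([203.2, 300.3]), np.float64(5.1)] [[361.0, 475.0], [388.0, 176.0], [590.0, 194.0], [563.0, 494.0]]
scene unittop [162, 120, 109, 84, 3662] 0.1001 [array([755.8,  14.9]), array([190.7, 288.7]), np.float64(87.6)] [[607.0, -74.0], [896.0, -86.0], [904.0, 104.0], [616.0, 116.0]]
scene h [229, 189, 42, 29, 234] [0.566 0.026 0.062] [ 0.549 -0.046  0.051] [0.6   0.084 0.07 ]
```

```bash
cat >> h.py <<'E'
U=np.array([.7555,.015,0]);YU=np.deg2rad(-2.45)
RU=R.from_euler("z",YU)
def u2w(p): return U+RU.apply(p)
def w2u(p): return RU.inv().apply(np.asarray(p)-U)
DOWN=R.from_matrix(np.diag([1.,-1,-1]))
def go(p,yaw,lean=0,axis=None):
    # lean>0: tool top leans toward its own -x side (toward robot), about horizontal axis
    p0,r0,o=pose()
    rt=R.from_euler("z",yaw)*R.from_euler("y",-lean)*DOWN
    print("shift mm",(r0.inv().apply(np.asarray(p)-p0)*1000).round(1),"rot",(r0.inv()*rt).as_rotvec().round(4),"| now",p0.round(4),"t",round(o["time_s"],2),"open",round(o["opening"],3),"F",o["wrist_force"].round(1),"grip",o["grasp_force"])
E
python3 - <<'E'
from h import *
h=u2w([-.193,0,.06]);print(h)
go([h[0],h[1],.2],YU+np.pi/2)
E
```

```text
[0.56267642 0.02325027 0.06      ]
shift mm [ 523.2 -366.4   50.2] rot [-1.1000e-03 -1.1000e-03 -1.1082e+00] | now [ 0.2343 -0.5246  0.2495] t 0.1 open 0.997 F [-0.1  0.7 -0.3] grip 0.0
```

>>> play_rows(
  xyz=[
    [52, -37, 5],
    [105, -73, 10],
    [157, -110, 15],
    [209, -147, 20],
    [262, -183, 25],
    [314, -220, 30],
    [366, -256, 35],
    [419, -293, 40],
    [471, -330, 45],
    [523, -366, 50],
  ],
  rot=[
    [0, 0, -0.11],
    [0, 0, -0.22],
    [0, 0, -0.33],
    [0, 0, -0.44],
    [0, 0, -0.55],
    [0, 0, -0.66],
    [0, 0, -0.78],
    [0, 0, -0.89],
    [0, 0, -1.0],
    [0, 0, -1.108],
  ],
  grip=[0.8, 0.6, 0.4, 0.35, 0.35, 0.35, 0.35, 0.35, 0.35, 0.35],
)

```text
time_s: 1.35
eef_pos: [0.5555, 0.0112, 0.2011]
eef_rot: [-0.0, 0.721, 0.693, -0.0]
wrist_force: [1.2, -0.5, 0.1]
opening: 0.351
grasp_force: 0.0
```

Run:
```python
from h import *
h=u2w([-.193,0,.06]);go([h[0],h[1],.058],YU+np.pi/2)
```

```text
shift mm [ 12.3   6.7 143.1] rot [-0.0002  0.0002  0.0034] | now [0.5555 0.0112 0.2011] t 1.35 open 0.351 F [ 1.2 -0.5  0.1] grip 0.0
```

>>> play_rows(
  xyz=[
    [0, 0, 0],
    [0, 0, 20],
    [0, 0, 40],
    [0, 0, 60],
    [0, 0, 80],
    [0, 0, 97],
    [0, 0, 111],
    [0, 0, 124],
    [0, 0, 134],
    [0, 0, 141],
  ],
  rot=[
    [0, 0, 0],
    [0, 0, 0],
    [0, 0, 0],
    [0, 0, 0],
    [0, 0, 0],
    [0, 0, 0],
    [0, 0, 0],
    [0, 0, 0],
    [0, 0, 0],
    [0, 0, 0],
  ],
  grip=[0.35, 0.35, 0.35, 0.35, 0.35, 0.35, 0.35, 0.35, 0.35, 0.35],
)

```text
time_s: 2.6
eef_pos: [0.5549, 0.0093, 0.06]
eef_rot: [-0.0, 0.722, 0.692, -0.0]
wrist_force: [-0.2, 0.2, -1.0]
opening: 0.352
grasp_force: 0.0
```

>>> play_rows(
  xyz=[
    [0, 0, 0],
    [0, 0, 0],
    [0, 0, 0],
    [0, 0, 0],
    [0, 0, 0],
    [0, 0, 0],
    [0, 0, 0],
    [0, 0, 0],
    [0, 0, 0],
    [0, 0, 0],
  ],
  rot=[
    [0, 0, 0],
    [0, 0, 0],
    [0, 0, 0],
    [0, 0, 0],
    [0, 0, 0],
    [0, 0, 0],
    [0, 0, 0],
    [0, 0, 0],
    [0, 0, 0],
    [0, 0, 0],
  ],
  grip=[0.25, 0.2, 0.15, 0.1, 0.05, 0, 0, 0, 0, 0],
)

```text
time_s: 3.85
eef_pos: [0.5556, 0.0092, 0.0612]
eef_rot: [0.001, 0.722, 0.692, 0.0]
wrist_force: [-0.3, 0.5, 6.7]
opening: 0.088
grasp_force: 58.6
```

Run:
```python
from h import *
h=u2w([-.193-.157,0,.058]);go(h,YU+np.pi/2);print(w2u(pose()[0]))
```

```text
shift mm [  14.4 -150.5    3. ] rot [ 0.0015  0.0002 -0.0002] | now [0.5556 0.0092 0.0612] t 3.85 open 0.088 F [-0.3  0.5  6.7] grip 58.5716450214386
[-0.19948701 -0.01438899  0.06122722]
```

>>> play_rows(
  xyz=[
    [0, -10, 0],
    [0, -26, 0],
    [0, -42, 0],
    [0, -58, 0],
    [0, -74, 0],
    [0, -90, 0],
    [0, -106, 0],
    [0, -122, 0],
    [0, -136, 0],
    [0, -146, 0],
  ],
  rot=[
    [0, 0, 0],
    [0, 0, 0],
    [0, 0, 0],
    [0, 0, 0],
    [0, 0, 0],
    [0, 0, 0],
    [0, 0, 0],
    [0, 0, 0],
    [0, 0, 0],
    [0, 0, 0],
  ],
  grip=[0, 0, 0, 0, 0, 0, 0, 0, 0, 0],
)

```text
time_s: 5.1
eef_pos: [0.4093, 0.0156, 0.0612]
eef_rot: [0.001, 0.722, 0.692, 0.001]
wrist_force: [26.0, 2.1, -1.7]
opening: 0.094
grasp_force: 60.3
```

>>> play_rows(
  xyz=[
    [0, -1, 0],
    [0, -1.5, 0],
    [0, -2, 0],
    [0, -2.5, 0],
    [0, -3, 0],
    [0, -3.5, 0],
    [0, -4, 0],
    [0, -4, 0],
    [0, -4, 0],
    [0, -4, 0],
  ],
  rot=[
    [0, 0, 0],
    [0, 0, 0],
    [0, 0, 0],
    [0, 0, 0],
    [0, 0, 0],
    [0, 0, 0],
    [0, 0, 0],
    [0, 0, 0],
    [0, 0, 0],
    [0, 0, 0],
  ],
  grip=[0, 0, 0, 0, 0, 0, 0, 0, 0, 0],
)

```text
time_s: 6.35
eef_pos: [0.4094, 0.0155, 0.0614]
eef_rot: [0.004, 0.723, 0.691, 0.004]
wrist_force: [19.4, 3.5, -14.2]
opening: 0.092
grasp_force: 58.8
```

Run:
```python
from h import *
p,r,o=pose();print(w2u(p),o["wrist_force"],o["opening"],o["grasp_force"])
c=vision.camera("top");np.savez("top1.npz",**c);save("top1.png",cv2.resize(c["color"][90:300,60:340],None,fx=2.8,fy=2.8))
```

```text
[-0.34584898 -0.01430433  0.06138882] [ 19.44256035   3.4872323  -14.2051174 ] 0.09214025202513704 58.77395153045654
```

View pics/top1.png

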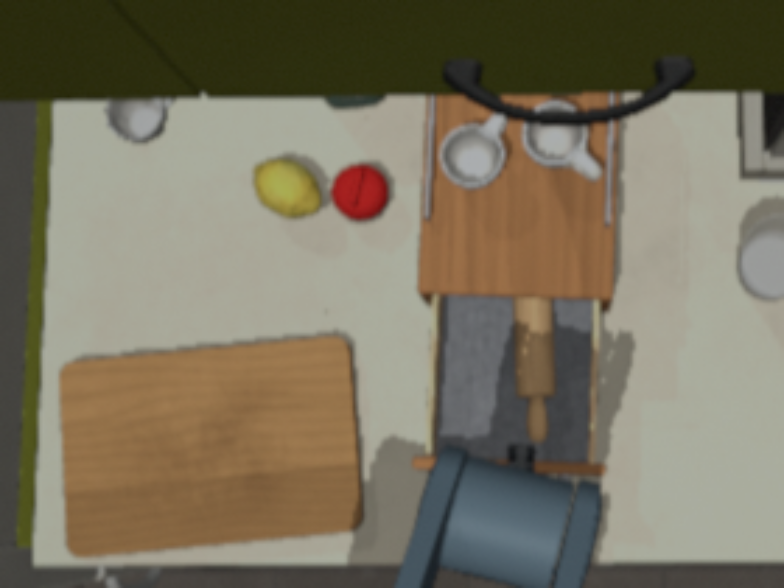

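The drawer is out at its stop (26 N at the end). The pin is visible in the crop at about (535,350), with its near handle at (537,420), a little right of the drawer's middle. The cups are unmoved.

>>> play_rows(
  xyz=[
    [0, 3, 0],
    [0, 5, 0],
    [0, 5, 0],
    [0, 5, 0],
    [0, 5, -20],
    [0, 5, -50],
    [0, 5, -80],
    [0, 5, -110],
    [0, 5, -140],
    [0, 5, -160],
  ],
  rot=[
    [0, 0, 0],
    [0, 0, 0],
    [0, 0, 0],
    [0, 0, 0],
    [0, 0, 0],
    [0, 0, 0],
    [0, 0, 0],
    [0, 0, 0],
    [0, 0, 0],
    [0, 0, 0],
  ],
  grip=[0.1, 0.2, 0.28, 0.28, 0.28, 0.28, 0.28, 0.28, 0.28, 0.28],
)

```text
time_s: 7.65
eef_pos: [0.41, 0.0154, 0.2217]
eef_rot: [0.0, 0.722, 0.692, 0.0]
wrist_force: [0.2, 0.3, -0.8]
opening: 0.28
grasp_force: 0.0
```

Run:
```python
from h import *
c=vision.camera("top");w=cloud(c);
P=w2u(w.reshape(-1,3)).reshape(w.shape)
hsv=cv2.cvtColor(c["color"],cv2.COLOR_RGB2HSV)
m=(hsv[...,0]>5)&(hsv[...,0]<25)&(hsv[...,1]>70)&(P[...,0]>-.296)&(P[...,0]<-.15)&(abs(P[...,1])<.07)&(P[...,2]>.03)&(P[...,2]<.075)
k,l,s,_=cv2.connectedComponentsWithStats(m.astype(np.uint8));i=1+np.argmax(s[1:,4]);q=P[l==i];print(s[i])
for x in np.arange(-.295,-.15,.01):
    a=q[abs(q[:,0]-x)<.005]
    if len(a):print(x.round(3),len(a),a[:,1].min().round(4),a[:,1].max().round(4),a[:,1].mean().round(4),a[:,2].max().round(4))
print(q[:,0].min())
f=(P[...,2]>.07)&(P[...,2]<.085)&(P[...,0]<-.28)&(P[...,0]>-.33)&(abs(P[...,1])<.09);print("panel",np.percentile(P[f][:,0],[5,50,95]),np.median(P[f][:,2]))
p,r,o=pose();print(p,r.as_matrix().round(3))
m=(-.22+0)
```

```text
[244 201  14  47 514]
-0.275 15 -0.032 -0.018 -0.0248 0.0529
-0.265 30 -0.0345 -0.0148 -0.0241 0.0545
-0.255 23 -0.0342 -0.0143 -0.024 0.0547
-0.245 25 -0.0311 -0.0145 -0.0237 0.0528
-0.235 30 -0.0331 -0.0053 -0.0195 0.0595
-0.225 43 -0.0388 -0.0022 -0.0226 0.0602
-0.215 56 -0.0385 -0.002 -0.0204 0.0617
-0.205 49 -0.038 -0.0015 -0.0194 0.0628
-0.195 49 -0.0378 -0.0012 -0.0202 0.0627
-0.185 51 -0.0373 -0.0006 -0.0185 0.0645
-0.175 47 -0.0371 -0.0003 -0.019 0.0625
-0.165 53 -0.0367 0.0001 -0.0181 0.0693
-0.155 43 -0.0336 0.0004 -0.0158 0.0629
-0.27706295193161984
panel [-0.30602943 -0.30048271 -0.2963351 ] 0.07703230981639919
[0.4112318  0.01514777 0.22392141] [[ 0.043  0.999  0.004]
 [ 0.999 -0.043 -0.001]
 [-0.001  0.004 -1.   ]]
```

Run:
```python
from h import *
g=u2w([-.182,-.0187,.045]);print(g)
L=np.deg2rad(12);go(g+np.array([-np.sin(L),0,np.cos(L)])*.11,0.0,L)
```

```text
[0.57286699 0.00409715 0.045     ]
shift mm [ -5.  138.8  71.9] rot [-0.1558  0.1645  1.5222] | now [0.4112 0.0151 0.2239] t 7.7 open 0.28 F [ 1.5 -0.2  1.9] grip 0.0
```

>>> play_rows(
  xyz=[
    [0, 14, 7],
    [-1, 28, 14],
    [-1, 42, 22],
    [-2, 56, 29],
    [-2, 70, 36],
    [-3, 84, 43],
    [-4, 100, 50],
    [-4, 115, 58],
    [-5, 130, 66],
    [-5, 139, 72],
  ],
  rot=[
    [-0.0156, 0.0165, 0.152],
    [-0.031, 0.033, 0.304],
    [-0.047, 0.049, 0.457],
    [-0.062, 0.066, 0.609],
    [-0.078, 0.082, 0.761],
    [-0.093, 0.099, 0.913],
    [-0.109, 0.115, 1.066],
    [-0.125, 0.132, 1.218],
    [-0.14, 0.148, 1.37],
    [-0.156, 0.1645, 1.522],
  ],
  grip=[0.3, 0.4, 0.5, 0.6, 0.7, 0.7, 0.7, 0.7, 0.7, 0.7],
)

```text
time_s: 8.95
eef_pos: [0.5484, 0.0044, 0.147]
eef_rot: [-0.001, 0.995, -0.003, 0.102]
wrist_force: [-0.4, 0.9, -0.3]
opening: 0.702
grasp_force: 0.0
```

>>> play_rows(
  xyz=[
    [0, 0, 0],
    [0, 0, 0],
    [0, 0, 0],
    [0, 0, 0],
    [0, 0, 0],
    [0, 0, 0],
    [0, 0, 0],
    [0, 0, 0],
    [0, 0, 0],
    [0, 0, 0],
  ],
  rot=[
    [0, 0, 0],
    [0, 0, 0],
    [0, 0, 0],
    [0, 0, 0],
    [0, 0, 0],
    [0, 0, 0],
    [0, 0, 0],
    [0, 0, 0],
    [0, 0, 0],
    [0, 0, 0],
  ],
  grip=[0.7, 0.7, 0.7, 0.7, 0.7, 0.7, 0.7, 0.7, 0.7, 0.7],
)

```text
time_s: 10.2
eef_pos: [0.5487, 0.0045, 0.1485]
eef_rot: [-0.001, 0.995, 0.0, 0.102]
wrist_force: [-0.6, 0.9, -0.1]
opening: 0.7
grasp_force: 0.0
```

Run:
```python
from h import *
g=u2w([-.182,-.0187,.045]);L=np.deg2rad(12);go(g,0.0,L)
```

```text
shift mm [  2.6   0.5 106.2] rot [-0.001   0.0041 -0.0001] | now [0.5487 0.0045 0.1485] t 10.2 open 0.7 F [-0.6  0.9 -0.1] grip 0.0
```

>>> play_rows(
  xyz=[
    [1, 0, 15],
    [2, 0, 30],
    [3, 0, 45],
    [3, 0, 58],
    [3, 0, 70],
    [3, 0, 80],
    [3, 0, 89],
    [3, 0, 96],
    [3, 0, 102],
    [3, 0, 106],
  ],
  rot=[
    [0, 0, 0],
    [0, 0, 0],
    [0, 0, 0],
    [0, 0, 0],
    [0, 0, 0],
    [0, 0, 0],
    [0, 0, 0],
    [0, 0, 0],
    [0, 0, 0],
    [0, 0, 0],
  ],
  grip=[0.7, 0.7, 0.7, 0.7, 0.7, 0.7, 0.7, 0.7, 0.7, 0.7],
)

```text
time_s: 11.45
eef_pos: [0.5733, 0.0046, 0.0451]
eef_rot: [-0.001, 0.995, -0.0, 0.103]
wrist_force: [-0.8, 0.2, -1.2]
opening: 0.7
grasp_force: 0.0
```

>>> play_rows(
  xyz=[
    [0, 0, 0],
    [0, 0, 0],
    [0, 0, 0],
    [0, 0, 0],
    [0, 0, 0],
    [0, 0, 0],
    [0, 0, 0],
    [0, 0, 0],
    [0, 0, 0],
    [0, 0, 0],
  ],
  rot=[
    [0, 0, 0],
    [0, 0, 0],
    [0, 0, 0],
    [0, 0, 0],
    [0, 0, 0],
    [0, 0, 0],
    [0, 0, 0],
    [0, 0, 0],
    [0, 0, 0],
    [0, 0, 0],
  ],
  grip=[0.6, 0.5, 0.4, 0.3, 0.2, 0.1, 0, 0, 0, 0],
)

```text
time_s: 12.7
eef_pos: [0.5738, 0.0044, 0.046]
eef_rot: [-0.0, 0.995, 0.0, 0.103]
wrist_force: [-0.1, -0.0, 6.8]
opening: 0.448
grasp_force: 60.4
```

Run:
```python
from h import *
p,r,o=pose();print(w2u(p),o["wrist_force"],o["torque"],o["opening"],o["grasp_force"],r.as_matrix().round(3))
# tilt plan: 16 deg; pin centre offset from TCP in pin frame (+24mm x, -6mm z)
for th,cz,dx in((0,.039,0),(16,.070,0),(16,.070+.13*.2756,-.13*.961)):
    t=np.deg2rad(th);c=np.array([-.158+dx,0,cz]);off=np.array([.024,0,-.006])
    Rt=R.from_euler("y",t);print(th,(c-Rt.apply(off)).round(4), Rt.apply([1,0,0]).round(3))
```

```text
[-0.18104268 -0.0183077   0.045993  ] [-0.12413091 -0.00801903  6.77378445] [-0.02506153  0.00838639  0.10185423] 0.44805149928406535 60.43456435203552 [[ 0.979  0.     0.205]
 [-0.    -1.     0.001]
 [ 0.205 -0.001 -0.979]]
0 [-0.182  0.     0.045] [1. 0. 0.]
16 [-0.1794  0.      0.0824] [ 0.961  0.    -0.276]
16 [-0.3043  0.      0.1182] [ 0.961  0.    -0.276]
```

>>> play_rows(
  xyz=[
    [0.4, 0, -4],
    [1.5, 0, -8],
    [2.7, 0, -11.5],
    [3.8, 0, -15],
    [5, 0, -18.5],
    [6.2, 0, -22.5],
    [7.4, 0, -26.5],
    [8.6, 0, -30],
    [9.6, 0, -33.5],
    [10, 0, -35],
  ],
  rot=[
    [0, 0, 0],
    [0, -0.03, 0],
    [0, -0.06, 0],
    [0, -0.09, 0],
    [0, -0.125, 0],
    [0, -0.16, 0],
    [0, -0.195, 0],
    [0, -0.23, 0],
    [0, -0.26, 0],
    [0, -0.279, 0],
  ],
  grip=[0, 0, 0, 0, 0, 0, 0, 0, 0, 0],
)

```text
time_s: 13.95
eef_pos: [0.5753, 0.0048, 0.0811]
eef_rot: [-0.001, 0.999, 0.0, -0.038]
wrist_force: [-0.5, -0.2, -2.5]
opening: 0.45
grasp_force: 60.1
```

Run:
```python
from h import *
p,r,o=pose();print(w2u(p),o["wrist_force"],o["torque"],o["opening"],o["grasp_force"],r.as_matrix().round(3))
c=vision.camera("scene");save("s2.png",cv2.resize(c["color"][90:290,100:340],None,fx=3,fy=3,interpolation=cv2.INTER_CUBIC))
```

```text
[-0.17962418 -0.01794166  0.08105566] [-0.53791193 -0.18452866 -2.53809248] [-0.00079421 -0.01776355  0.00260611] 0.45049843028587694 60.10400176048279 [[ 0.997  0.    -0.076]
 [ 0.    -1.     0.001]
 [-0.076 -0.001 -0.997]]
```

View pics/s2.png

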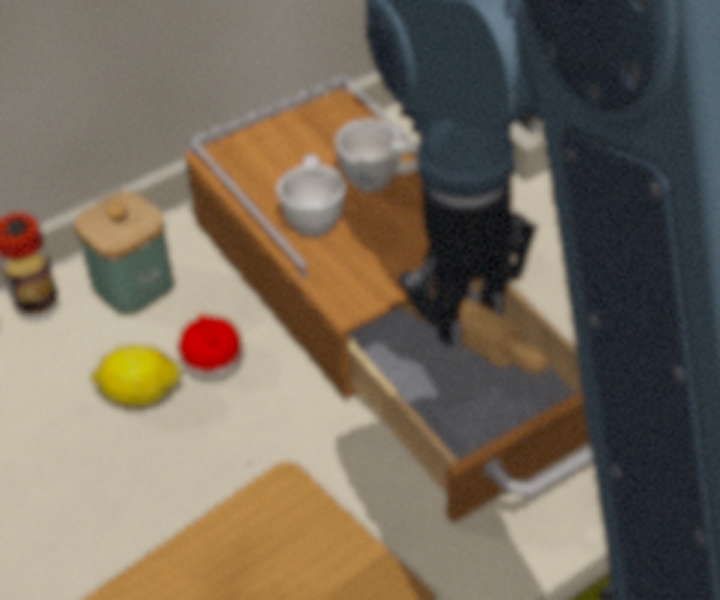

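Scene crop: the pin, at about (505,340), is held with its near end raised, clear of the panel at (510,440). The cups are in place. The −2.5 N force is just the pin's weight, so I'll check the tilt by depth.

```bash
cat > m.py <<'E'
from h import *
import sys
x0,x1,zmin=map(float,sys.argv[1:4])
p,r,o=pose();pu=w2u(p)
for n in("scene","top"):
    c=vision.camera(n);w=cloud(c);P=w2u(w.reshape(-1,3)).reshape(w.shape)
    hsv=cv2.cvtColor(c["color"],cv2.COLOR_RGB2HSV)
    m=(hsv[...,0]>5)&(hsv[...,0]<25)&(hsv[...,1]>70)&(P[...,0]>x0)&(P[...,0]<x1)&(abs(P[...,1]-pu[1])<.045)&(P[...,2]>zmin)
    q=P[m];print(n,len(q))
    for x in np.arange(x0,x1,.012):
        a=q[abs(q[:,0]-x)<.006]
        if len(a)>4:print(x.round(3),len(a),"y",a[:,1].min().round(3),a[:,1].max().round(3),"ztop",np.percentile(a[:,2],90).round(4))
E
python3 m.py -.292 -.15 .05
```

```text
scene 471
-0.268 38 y -0.032 -0.014 ztop 0.107
-0.256 31 y -0.028 -0.012 ztop 0.1073
-0.244 22 y -0.026 -0.013 ztop 0.1025
-0.232 87 y -0.039 -0.001 ztop 0.1019
-0.22 59 y -0.038 -0.0 ztop 0.1059
-0.208 53 y -0.034 0.002 ztop 0.1023
-0.196 68 y -0.038 0.008 ztop 0.1295
-0.184 56 y -0.056 0.025 ztop 0.1356
-0.172 33 y -0.039 0.024 ztop 0.191
-0.16 20 y -0.03 0.02 ztop 0.2302
top 263
-0.232 46 y -0.036 -0.002 ztop 0.0998
-0.22 65 y -0.036 -0.001 ztop 0.107
-0.208 69 y -0.036 -0.0 ztop 0.2024
-0.196 34 y -0.035 -0.0 ztop 0.101
-0.16 12 y -0.062 -0.023 ztop 0.7562
```

>>> play_rows(
  xyz=[
    [-8, 0, -1.8],
    [-20, 0, -4.2],
    [-33, 0, -6.8],
    [-46, 0, -9.5],
    [-59, 0, -12.2],
    [-72, 0, -15],
    [-85, 0, -17.7],
    [-98, 0, -20.4],
    [-111, 0, -23],
    [-124, 0, -25.8],
  ],
  rot=[
    [0, 0, 0],
    [0, 0, 0],
    [0, 0, 0],
    [0, 0, 0],
    [0, 0, 0],
    [0, 0, 0],
    [0, 0, 0],
    [0, 0, 0],
    [0, 0, 0],
    [0, 0, 0],
  ],
  grip=[0, 0, 0, 0, 0, 0, 0, 0, 0, 0],
)

```text
time_s: 15.35
eef_pos: [0.4533, 0.0045, 0.1167]
eef_rot: [-0.001, 0.999, 0.0, -0.037]
wrist_force: [-0.0, 0.2, -2.9]
opening: 0.449
grasp_force: 60.2
```

```bash
python3 - <<'E'
from h import *
p,r,o=pose();print(w2u(p),o["wrist_force"],o["torque"],o["opening"],o["grasp_force"],r.as_matrix().round(3))
c=vision.camera("scene");save("s3.png",cv2.resize(c["color"][90:290,100:340],None,fx=3,fy=3,interpolation=cv2.INTER_CUBIC))
E
python3 m.py -.42 -.13 .05
```

```text
[-0.30149786 -0.0233975   0.11674852] [-0.01688756  0.16291057 -2.85284906] [-0.00215426  0.02097039  0.00761356] 0.44918890116127114 60.15755295753479 [[ 0.997  0.    -0.074]
 [ 0.    -1.     0.001]
 [-0.074 -0.001 -0.997]]
scene 1003
-0.396 28 y -0.034 -0.019 ztop 0.1428
-0.384 43 y -0.035 -0.017 ztop 0.1441
-0.372 31 y -0.033 -0.017 ztop 0.141
-0.36 53 y -0.044 -0.009 ztop 0.1354
-0.348 100 y -0.042 -0.006 ztop 0.1402
-0.336 69 y -0.038 -0.005 ztop 0.1392
-0.324 72 y -0.039 0.002 ztop 0.1364
-0.312 205 y -0.053 0.021 ztop 0.1494
-0.3 72 y -0.043 0.021 ztop 0.1475
-0.288 8 y -0.043 0.015 ztop 0.2247
-0.252 9 y -0.002 0.002 ztop 0.0996
-0.24 20 y -0.003 0.002 ztop 0.0997
-0.228 32 y -0.027 0.003 ztop 0.1051
-0.216 48 y -0.03 0.004 ztop 0.1037
-0.204 12 y -0.026 -0.006 ztop 0.1011
-0.192 33 y -0.024 -0.004 ztop 0.0868
-0.18 18 y -0.02 -0.003 ztop 0.0834
-0.168 5 y -0.018 -0.007 ztop 0.0795
-0.144 75 y -0.067 0.022 ztop 0.1015
-0.132 69 y -0.066 0.021 ztop 0.1024
top 584
-0.396 13 y -0.035 -0.02 ztop 0.1431
-0.384 37 y -0.037 -0.02 ztop 0.1455
-0.372 36 y -0.037 -0.019 ztop 0.1423
-0.36 32 y -0.034 -0.01 ztop 0.1377
-0.348 64 y -0.044 -0.008 ztop 0.1413
-0.336 72 y -0.044 -0.007 ztop 0.1432
-0.24 5 y -0.037 -0.021 ztop 0.428
-0.204 25 y -0.033 -0.008 ztop 0.1027
-0.192 32 y -0.024 -0.005 ztop 0.0896
-0.18 31 y -0.024 -0.004 ztop 0.0874
-0.168 14 y -0.021 -0.007 ztop 0.0837
-0.156 58 y -0.068 -0.011 ztop 0.7572
-0.144 56 y -0.066 0.021 ztop 0.7547
-0.132 109 y -0.066 0.021 ztop 0.2282
```

View pics/s3.png

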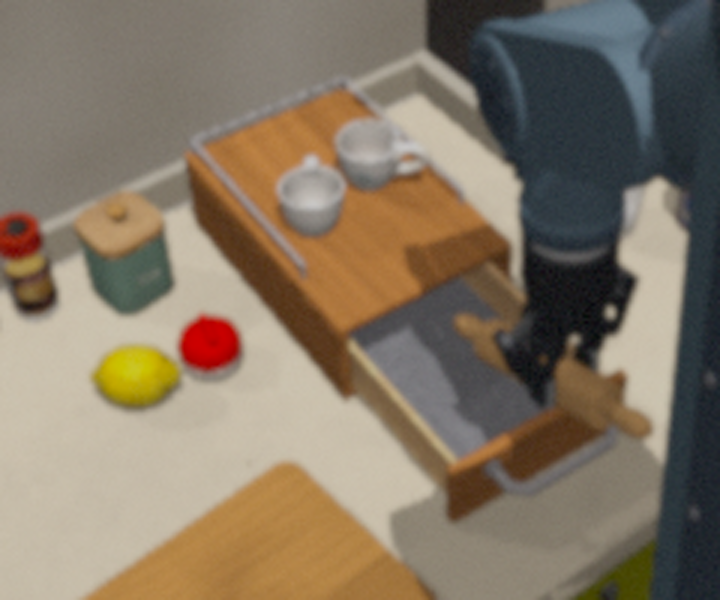

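The pin is drawn fully clear: tail at (465,325), near end at (640,425), no contact force, cups in place.

>>> play_rows(
  xyz=[
    [-3, 0, -5],
    [-8, 0, -17],
    [-12, 0, -32],
    [-16, 0, -50],
    [-20, 0, -68],
    [-24, 0, -86],
    [-27, 0, -100],
    [-28, 0, -108],
    [-28, 0, -108],
    [-28, 0, -108],
  ],
  rot=[
    [0, 0, 0],
    [0, 0, 0],
    [0, 0, 0],
    [0, 0, 0],
    [0, 0.02, 0],
    [0, 0.08, 0],
    [0, 0.14, 0],
    [0, 0.2, 0],
    [0, 0.24, 0],
    [0, 0.26, 0],
  ],
  grip=[0, 0, 0, 0, 0, 0, 0, 0, 0, 0],
)

```text
time_s: 16.75
eef_pos: [0.4338, 0.0045, 0.2264]
eef_rot: [-0.0, 0.996, -0.0, 0.094]
wrist_force: [0.6, 0.7, -2.7]
opening: 0.444
grasp_force: 60.2
```

```bash
python3 - <<'E'
from h import *
p,r,o=pose();e=r.as_matrix();L=np.arctan2(e[0,2],-e[2,2]);print("lean",L)
# pin centre in world rel TCP with level pin: (+.020,0,-.006)
t=np.array([.4765-.020,.335,.127]);go(t,0,L);go([t[0],t[1],.2],0,L)
E
python3 m.py -.45 -.17 .17
```

```text
lean 0.18734482971459215
shift mm [   3.8 -330.4  102.2] rot [-0.001   0.     -0.0001] | now [0.4338 0.0045 0.2264] t 16.75 open 0.444 F [ 0.6  0.7 -2.7] grip 60.218374729156494
shift mm [  17.3 -330.5   30.5] rot [-0.001   0.     -0.0001] | now [0.4338 0.0045 0.2264] t 16.75 open 0.444 F [ 0.6  0.7 -2.7] grip 60.218374729156494
scene 946
-0.414 36 y -0.035 -0.021 ztop 0.2297
-0.402 42 y -0.034 -0.018 ztop 0.2324
-0.39 37 y -0.035 -0.019 ztop 0.2298
-0.378 71 y -0.039 -0.008 ztop 0.2336
-0.366 99 y -0.042 -0.005 ztop 0.2396
-0.354 92 y -0.04 0.003 ztop 0.2691
-0.342 101 y -0.038 0.012 ztop 0.2569
-0.33 59 y -0.048 0.007 ztop 0.2719
-0.318 6 y -0.045 -0.003 ztop 0.2478
-0.282 17 y -0.029 -0.001 ztop 0.2381
-0.27 61 y -0.032 -0.0 ztop 0.2376
-0.258 70 y -0.032 0.001 ztop 0.2374
-0.246 70 y -0.032 0.003 ztop 0.2368
-0.234 71 y -0.03 0.002 ztop 0.2368
-0.222 16 y -0.027 0.0 ztop 0.2347
-0.21 35 y -0.023 -0.007 ztop 0.2263
-0.198 39 y -0.023 -0.005 ztop 0.2266
-0.186 20 y -0.022 -0.004 ztop 0.2252
top 714
-0.306 71 y -0.043 -0.003 ztop 0.3612
-0.294 88 y -0.041 -0.002 ztop 0.239
-0.282 81 y -0.038 -0.002 ztop 0.2399
-0.27 79 y -0.037 -0.001 ztop 0.2388
-0.258 80 y -0.037 -0.001 ztop 0.2377
-0.246 81 y -0.037 -0.0 ztop 0.238
-0.234 79 y -0.036 0.0 ztop 0.2376
-0.222 44 y -0.036 -0.003 ztop 0.2368
-0.21 36 y -0.023 -0.008 ztop 0.2272
-0.198 42 y -0.025 -0.005 ztop 0.2282
-0.186 32 y -0.022 -0.005 ztop 0.2262
```

>>> play_rows(
  xyz=[
    [1, -15, 1],
    [2, -45, 4],
    [4, -80, 7],
    [7, -120, 11],
    [9, -160, 15],
    [11, -200, 18],
    [13, -240, 22],
    [15, -275, 26],
    [16, -305, 28],
    [17, -330, 30],
  ],
  rot=[
    [0, 0, 0],
    [0, 0, 0],
    [0, 0, 0],
    [0, 0, 0],
    [0, 0, 0],
    [0, 0, 0],
    [0, 0, 0],
    [0, 0, 0],
    [0, 0, 0],
    [0, 0, 0],
  ],
  grip=[0, 0, 0, 0, 0, 0, 0, 0, 0, 0],
)

```text
time_s: 18.1
eef_pos: [0.4562, 0.3358, 0.1992]
eef_rot: [-0.0, 0.996, 0.0, 0.092]
wrist_force: [0.3, 0.4, -4.3]
opening: 0.447
grasp_force: 60.5
```

>>> play_rows(
  xyz=[
    [-0.5, 0, 4],
    [-2, 0, 12],
    [-4, 0, 22],
    [-6, 0, 33],
    [-8, 0, 44],
    [-10, 0, 54],
    [-12, 0, 63],
    [-13, 0, 70],
    [-13, 0, 71],
    [-13, 0, 71],
  ],
  rot=[
    [0, 0, 0],
    [0, 0, 0],
    [0, 0, 0],
    [0, 0, 0],
    [0, 0, 0],
    [0, 0, 0],
    [0, 0, 0],
    [0, 0, 0],
    [0, 0, 0],
    [0, 0, 0],
  ],
  grip=[0, 0, 0, 0, 0, 0, 0, 0, 0, 0],
)

```text
time_s: 19.35
eef_pos: [0.457, 0.3346, 0.1283]
eef_rot: [-0.001, 0.996, -0.0, 0.093]
wrist_force: [-0.0, 0.2, -2.5]
opening: 0.441
grasp_force: 60.7
```

Run:
```python
from h import *
p,r,o=pose();e=r.as_matrix();L=np.arctan2(e[0,2],-e[2,2]);go([.4765-.021,.335,.128],0,L)
c=vision.camera("top");a=c["color"][90:310,60:300];w=cloud(c)
c2=vision.camera("scene");b=c2["color"][90:390,60:320];w2=cloud(c2)
save("f.png",np.hstack([cv2.resize(a,(400,367)),cv2.resize(b,(400,367))]))
for n,C,W in(("top",c,w),("scene",c2,w2)):
    hsv=cv2.cvtColor(C["color"],cv2.COLOR_RGB2HSV)
    m=(hsv[...,0]>5)&(hsv[...,0]<25)&(hsv[...,1]>70)&(W[...,2]>.09)&(W[...,2]<.15)&(abs(W[...,1]-.335)<.05)&(abs(W[...,0]-.47)<.16);q=W[m]
    print(n,len(q),np.percentile(q,[1,50,99],axis=0).round(3).tolist())
    for x in(.36,.375,.41,.5,.52,.54,.56,.58):
        s=q[abs(q[:,0]-x)<.006]
        if len(s)>4:print(x,np.percentile(s[:,2],90).round(3),s[:,1].mean().round(3))
```

```text
shift mm [-1.5 -0.4  0. ] rot [-0.0012  0.     -0.0001] | now [0.457  0.3346 0.1283] t 19.35 open 0.441 F [-0.   0.2 -2.5] grip 60.703643560409546
top 853 [[0.365, 0.316, 0.117], [0.5, 0.331, 0.134], [0.593, 0.354, 0.144]]
0.36 0.132 0.332
0.375 0.134 0.332
0.41 0.143 0.325
0.5 0.141 0.333
0.52 0.141 0.333
0.54 0.14 0.333
0.56 0.136 0.336
0.58 0.131 0.336
scene 925 [[0.361, 0.314, 0.113], [0.428, 0.339, 0.133], [0.589, 0.363, 0.143]]
0.36 0.131 0.333
0.375 0.134 0.334
0.41 0.141 0.336
0.52 0.136 0.352
0.54 0.139 0.347
0.56 0.137 0.341
0.58 0.129 0.341
```

View pics/f.png

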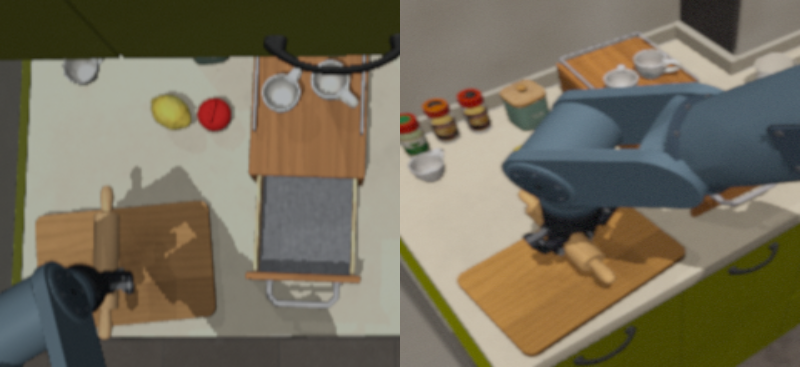

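The pin is level, its axis about 100 mm above the board's centre (0.477, 0.334). The drawer is open and the cups, lemon and timer stand in place.

```bash
python3 -c "
from bench import ctrl
print(ctrl.hand_in())"
```

```text
the job is handed in; nothing more can be done
None
```

The job is handed in at 19.4 s of the 58 s allowed: the rolling pin is held level, its axis about 100 mm above the middle of the chopping board, with the drawer left open and, in the last pictures, the cups, lemon and timer still in place.

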